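# Clip the pinch cap back onto the camera lens

### The job

Put the lens cap back on the camera that lies on its back: pinch the cap's two sprung tabs together, set it into the front rim of the lens, ease it gently fully home and let go, so that both tabs spring out under the rim and the cap sits flat. How far the zoom is run out is not known, so feel for the rim; never press hard on the lens, and do not shove the camera or the other things about.

Things in the scene. Friction and masses are not known exactly. Their poses are not given: they have to be found in the camera images.
- cap: Black pinch-type lens cap, lying face up on the table, 46 g. Origin: centre of its underside; z out of its face. Spigot: 64 mm diameter (lowest 2 mm tapered to 61), 7 mm deep, enters the lens. Above it a flange 76 mm in diameter, 7 to 10 mm over the underside; its underside comes to rest on the lens rim. On the face stand two sprung finger tabs. Round: fits the lens at any yaw.
- cap_tabs (a point): Midpoint between the cap's two tabs, on its axis, 17 mm above its underside; axes as the cap's. The tabs stand at +y and -y, 10.5 to 23.5 mm above the underside, each 26 mm wide along x, 7 mm thick. Their flat outer faces are 44 mm apart when free, 33 mm when fully pinched. Fingers pinching along the cap's y with about 15 N hold both at their stops and carry the cap.
- tab_a (a joint): How far the cap's +y tab is pinched in, m: 0 free, 0.0055 at its stop; spring 3 N at 0, 8.5 N at the stop. Its jaw (2.5 mm thick, starting 0.5 mm above the cap's underside) reaches 37 mm from the axis when free, 31.5 mm (inside the spigot) at the stop. It passes the lens rim when in by over 0.004; sprung out under the rim it reads about 0.002; in the air or on top of the rim 0.
- tab_b (a joint): The same for the cap's -y tab.
- camera: Black camera (0.95 kg, loose) lying on its back, its zoom lens pointing straight up. Origin: on the lens axis at table height; z up along the lens. Body about 110 mm (its x) by 140 mm (its y), up to 57 mm high; lens barrel 85 mm in diameter up to 98 mm, out of which the 78 mm front tube stands with the open rim on top.
- lens_axis (a point): Point on the lens axis 98 mm above the table, at the top of the fixed barrel; moves with the camera, not with the zoom. The front rim is 120 (zoom in) to 138 mm (zoom out) above the table, different every time, not reported; the zoom does not slide under forces allowed here. Rim: 66 mm opening in a 3 mm thick lip, under it a groove 70 mm in diameter; front glass 13 mm below the rim.
- rear_cap: Bystander: plain round black rear lens cap without tabs, 64 mm in diameter, 17 mm high. Origin: centre of its underside.
- phone: Bystander: phone lying flat, 152 x 74 x 8 mm, long along its x. Origin: centre of its underside.
- mouse: Bystander: computer mouse, 100 x 58 x 32 mm. Origin: centre of its underside.
- module: Bystander: small sensor module with a knob, 40 x 28 mm, 24 mm high. Origin: centre of its underside.
- battery: Bystander: camera battery, 57 x 38 x 18 mm. Origin: centre of its underside.
- clip: Bystander: yellow plastic holder from the kit, 40 x 30 x 22 mm. Origin: centre of its underside.
There are look-alikes about, which are no part of the job. Leave any blue or purple look-alike of the cap alone.

How it is judged (in metres and radians):
On the way, in this order (a step that is already met when the one before it is completed fails the run):
1. the cap is lifted off the table with both of its tabs pinched in (value of joint each of tab_a, tab_b above 0.0025 m and height (world z) of cap above 0.03 m), for 0.2 s.
2. the cap, its tabs still pinched, is set on the lens (value of joint each of tab_a, tab_b above 0.0025 m and horizontal distance between cap and camera below 0.005 m and contact force between cap and camera above 0.8 N), for 0.1 s.
At the end, for the whole second after the job is handed in: The released cap rests in the lens, within 2.5 mm of its axis and flat within 0.05 rad, both tabs sprung out into the groove under the rim (each reads 0.6 to 3.4 mm); the camera lies flat and, like the other things, within 20 mm of where it was (horizontal distance between cap and camera below 0.0025 m and angle between the z axis of cap and the z axis of camera, either way round below 0.05 rad and angle between camera's own z axis and vertical below 0.05 rad and value of joint tab_a between 0.0006 and 0.0034 m and value of joint tab_b between 0.0006 and 0.0034 m and contact force between cap and the fingers below 0.05 N and linear speed of each of cap, camera below 0.01 m/s); the robot touches nothing.
It fails at once if the cap is pressed on the lens with more than 30 N (contact force between cap and camera above 30 N).
It fails at once if the arm or the fingers press on the camera with more than 10 N (contact force between any of the arm, the fingers and camera above 10 N).
It fails at once if the camera is shoved more than 20 mm (distance of camera from where it was at the start of the episode above 0.02 m).
It fails at once if one of the other loose things is shifted more than 20 mm (distance of any of rear_cap, phone, mouse, module, battery, clip from where it was at the start of the episode above 0.02 m).
It also fails if it takes over 58 s, if anything falls off the work surface, if the arm or the gripper's body presses on something with over 40 N, if the wrist force passes 120 N, or if a joint passes its speed limit or range.

### The arm

A 6-joint arm with a two-finger parallel gripper is mounted at the origin on the work surface. World frame = base frame: x ahead of the robot, y to its left, z up, the work surface at z = 0. Lengths are in mm, angles in rad, forces in N, time in s.
With the tool pointing down it reaches from about 350 to 875 mm from the base axis. Payload 4.2 kg.
Tool frame: the origin (TCP) lies at the very end of the fingers, on their centre line; the grasp point (between the pads) lies 19 mm behind it; z points along the fingers, y is the direction in which the jaws open and shut (so a half turn about z gives the same grasp; the last joint's range is limited). The gripper opens to 85 mm and grips with 20 to 120 N. Pads are 22 mm wide; open, the fingers measure 114 mm over their backs; the gripper's body (76 mm by 85 mm) begins 54 mm behind the grasp point. The pads swing forward as they close: fully open they stand 13 mm farther back than shut.
Start: joints at [0.259, 0.385, 0.008, 0, -1.194, -0.259], TCP at [624.979, 0.025, 231.312] pointing down, gripper open.
Joint ranges: [-3.14, 3.14], [-1.21, 2.06], [-1.07, 1.41], [-3.16, 2.05], [-2.99, -0.16], [-3.1, 3.1]. Speed limits (rad/s): [2.79, 2.79, 3.14, 3.14, 3.14, 3.14].

### API

Orientations are given as a unit quaternion [x, y, z, w].
In Python, from cell import manip gives the robot as it stands.
- The arm moves only by the shell command python3 -m jog 'ROWS' [FORCE]. ROWS is text: rows parted by semicolons, each of 7 numbers parted by spaces: the opening in per cent of the stroke, from 0 (shut) to 100 (fully open), then the shift along the tool's x, y, z in mm, then the turn, a rotation vector about the tool's x, y, z in rad. In form: gripper tx ty tz ax ay az; .... A call has 1 to 20 rows; each row shifts and turns the pose as measured when the row begins, along the tool's axes as they then stand; what a row does not reach is not made up. A row lasts 1/10 s, in which the tool goes at most 50 mm and 8.59 degrees, less where a joint would pass 70% of its speed; a pose out of reach is approached as far as the arm can. A call with a gripper value outside its range is refused whole. The fingers move at their own pace and stop on an object; FORCE is the grip in N (left out, the last holds). Time passes only in rows, so rows that do not move let the fingers close. It gives the time, the measured TCP pose, the force and the opening at its end, in the units of the state.
- manip.get_state(): the state, without advancing time (a new reading comes with each control period).
- manip.camera(name): name is "scene" or "side" or "wrist"; returns a dict with "color" (480x640x3 uint8, red, green, blue), "vfov" (degrees; the focal length in pixels is half the picture's height over the tangent of half this angle, whatever the lens; pixels are square), "cx", "cy" (the principal point, pixels), "R" (3x3) and "t" (3): a world point X has camera coordinates R X + t. Camera axes: x right, y down, z forward; pixel columns grow to the right and rows downward; lengths in mm; the calibration is good to about 2 mm. A picture is of the moment at which its call begins. There is no depth.
- manip.job_done(): hands the job in, once; it reports no verdict.
The state is a dict: "time_s": time; "joint_positions": joint angles; "qvel": joint speeds; "joint_torque": joint torques, N m; "eef_pos": TCP position; "ee_rot": TCP orientation; "contact_force": force on the tool from outside, world axes, zero at the start; "wrist_torque": the same for the moment, N m; "width": finger opening in mm.
Only numpy, scipy, OpenCV 4.12 (cv2) and the standard library are available. Lean on these libraries where they do the work, as an engineer would, in place of code of your own. Each camera call takes 0.05 s, during which the arm holds its last target. There are 200 camera calls.

## Working session

There is one attempt and no reset: what is moved stays moved. The work goes in short steps, Python scripts to look and compute and a shell command to move; the robot and the scene stay as the last step left them, time stands still between calls to the robot, and variables do not carry over. Pictures are saved under pics/ and viewed, about 8 in all and at most 12, crops included, and the job is handed in when it is done.

```bash
mkdir -p pics; ls
cat > h.py <<'E'
import numpy as np, cv2
from cell import manip
def shot(name,fn):
    c=manip.camera(name); np.save(f'pics/{fn}.npy',c,allow_pickle=True)
    cv2.imwrite(f'pics/{fn}.png',c['color'][:,:,::-1]); return c
def load(fn): return np.load(f'pics/{fn}.npy',allow_pickle=True).item()
def K(c):
    return 240/np.tan(np.radians(c['vfov'])/2)
def ray(c,u,v,z):
    f=K(c);R=np.array(c['R']);t=np.array(c['t'])
    d=R.T@np.array([(u-c['cx'])/f,(v-c['cy'])/f,1]);o=-R.T@t
    return o+d*(z-o[2])/d[2]
def proj(c,X):
    p=np.array(c['R'])@np.array(X)+np.array(c['t']);f=K(c)
    return p[0]/p[2]*f+c['cx'],p[1]/p[2]*f+c['cy']
E
python3 - <<'E'
from h import *
for n in('scene','side'):
    c=shot(n,n+'0');print(n,-np.array(c['R']).T@c['t'],c['vfov'])
s=manip.get_state();print(s)
E
```

```text
pics
scene [ 994.65995095 -296.06274197  916.24910061] 47.85366311265045
side [  23.46761998 -714.11913206  897.16027471] 51.90051798934803
{'time_s': 0.1, 'joint_positions': array([ 2.58564320e-01,  3.85479234e-01,  6.75388543e-03, -4.50508235e-04,
       -1.19398715e+00, -2.58593692e-01]), 'qvel': array([ 0.0015464 , -0.00134419,  0.00235033,  0.00219313, -0.00066325,
        0.00076399]), 'joint_torque': array([-2.41840362e-04, -3.93318665e+01,  1.88929778e+01,  4.19793829e+00,
       -2.58899068e-03, -3.31562532e-06]), 'eef_pos': array([ 6.24476140e+02, -1.22679813e-03,  2.30325554e+02]), 'ee_rot': array([-7.07037304e-01,  7.07175572e-01,  6.62695515e-04, -7.22910564e-04]), 'contact_force': array([ 0.46700222, -0.35668875, -0.34313333]), 'wrist_torque': array([ 0.02323577,  0.01455482, -0.00311337]), 'width': 85.23073544159455}
```

View pics/scene0.png

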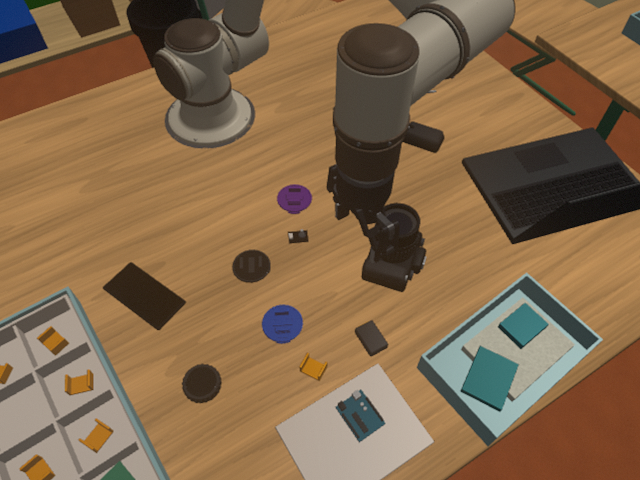

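View pics/side0.png

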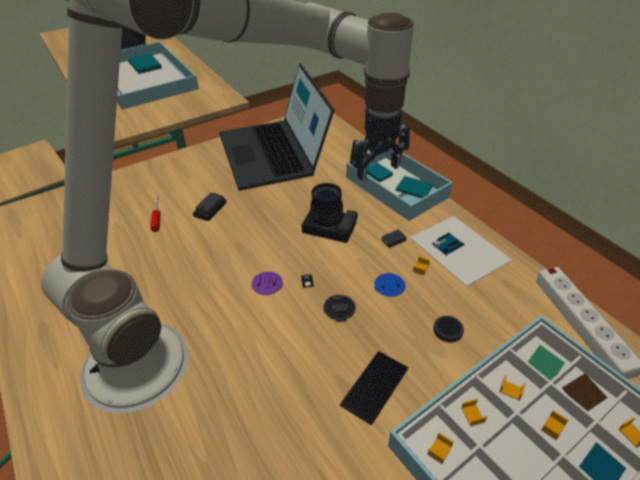

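Cap candidates in the scene view are: black with tabs (251,265), the plain black rear cap (202,383), blue (282,323) and purple (294,198). I choose the black one with tabs at (251,265), which is at (339,308) in the side view. The camera lens is at scene (402,220) and side (327,190), partly hidden by the gripper in the scene view.

Run:
```python
from h import *
a=load('scene0');b=load('side0')
def crop(c,u,v,w,s): return cv2.resize(c['color'][v-w:v+w,u-w:u+w,::-1],(s,s),interpolation=cv2.INTER_CUBIC)
im=np.vstack([np.hstack([crop(a,251,265,30,300),crop(b,339,308,30,300)]),np.hstack([crop(a,402,240,45,300),crop(b,327,210,40,300)])])
cv2.imwrite('pics/crop1.png',im)
for c,(u,v) in((a,(251,265)),(b,(339,308))):
    g=c['color'].max(2); m=(g<75).astype(np.uint8)
    n,l,st,ce=cv2.connectedComponentsWithStats(m)
    k=l[v,u] if l[v,u] else l[v-6:v+6,u-12:u+12].max()
    cs,_=cv2.findContours((l==k).astype(np.uint8),0,1)
    e=cv2.fitEllipse(cv2.convexHull(cs[0]));print(e,st[k],ray(c,*e[0],9))
print(ray(a,402,220,130),ray(b,327,190,130))
```

```text
((250.9097900390625, 265.9385070800781), (31.561622619628906, 37.561824798583984), 79.8829574584961) [233 250  37  33 936] [ 441.83885037 -115.58108508    9.        ]
((339.1859436035156, 307.5049133300781), (25.240842819213867, 30.620309829711914), 93.5033187866211) [324 295  31  26 613] [ 440.36315433 -116.57549283    9.        ]
[571.63936149 139.2626209  130.        ] [574.32602178 138.86582917 130.        ]
```

View pics/crop1.png

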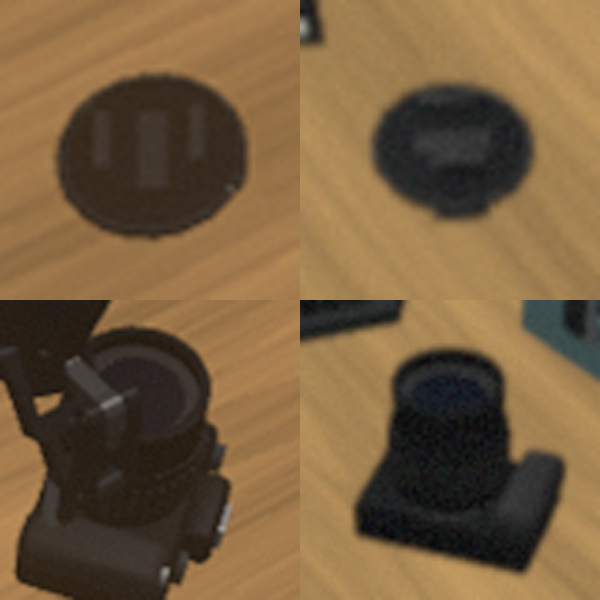

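```bash
python3 - <<'E'
from h import *
a=load('scene0');b=load('side0')
for c,p,q in((a,(241.4,262),(260.4,261)),(b,(336,298),(341,320))):
    d=ray(c,*q,20)-ray(c,*p,20);print(d,np.degrees(np.arctan2(d[1],d[0])))
E
python3 -m jog '100 23 37 0 0 0 0;100 23 37 0 0 0 0;100 23 37 0 0 0 0;100 23 37 0 0 0 0;100 23 37 0 0 0 0;100 0 0 0 0 0 0;100 0 0 0 0 0 0' 40
python3 - <<'E'
from h import *
c=shot('wrist','w1');print(c['R'],c['t'],c['vfov']);s=manip.get_state();print(s['eef_pos'],s['ee_rot'],proj(c,[441,-116,10]))
E
```

```text
[17.38183436 32.72496159  0.        ] 62.025033843890846
[-26.20168    -58.91226029   0.        ] -113.97747379666738
time_s: 0.8
eef_pos: [430.3, -118.0, 225.6]
ee_rot: [0.707, -0.707, -0.004, 0.004]
contact_force: [1.1, -0.0, 0.3]
width: 85.3
[[-9.99940079e-01  6.55992414e-04  1.09273921e-02]
 [ 4.10998329e-03  9.47677091e-01  3.19204070e-01]
 [-1.01462437e-02  3.19229855e-01 -9.47623002e-01]] [427.90542003  69.74346302 416.47698094] 71.63618216000764
[ 430.18971994 -117.81550329  225.45825138] [ 0.70732502 -0.70686416 -0.00411238  0.00417839] (np.float64(308.672307770078), np.float64(204.0081711149525))
```

View pics/w1.png

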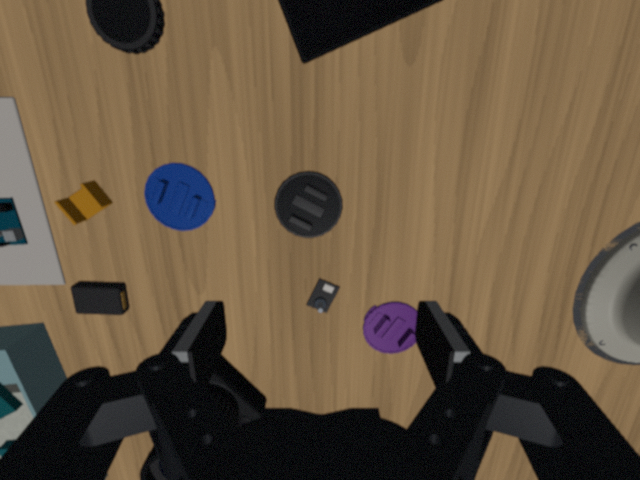

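Run:
```python
from h import *
c=load('w1');g=c['color'].astype(int)
m=(g.max(2)<90).astype(np.uint8)
n,l,st,ce=cv2.connectedComponentsWithStats(m);k=l[180,296] or l[205,285]
cs,_=cv2.findContours((l==k).astype(np.uint8),0,1);e=cv2.fitEllipse(cv2.convexHull(cs[0]));print(e,st[k],ray(c,*e[0],9))
r=c['color'][165:245,270:350,::-1];cv2.imwrite('pics/c2.png',cv2.convertScaleAbs(cv2.resize(r,(560,560),interpolation=cv2.INTER_CUBIC),alpha=2.2))
print('module',ray(c,323,295,12),'purple',ray(c,393,327,8), 'blue',ray(c,180,196,8),manip.get_state()['joint_positions'])
```

```text
((307.9302062988281, 203.81802368164062), (66.54016876220703, 67.98080444335938), 99.51520538330078) [ 274  171   69   67 3572] [ 441.84054554 -115.98382552    9.        ]
module [425.09592591  -4.75389806  12.        ] purple [336.66789899  43.30130288   8.        ] blue [ 581.39732664 -124.92095156    8.        ] [ 0.09834712  0.08646888 -0.40776576 -0.00119048 -1.08823982 -0.09713676]
```

View pics/c2.png

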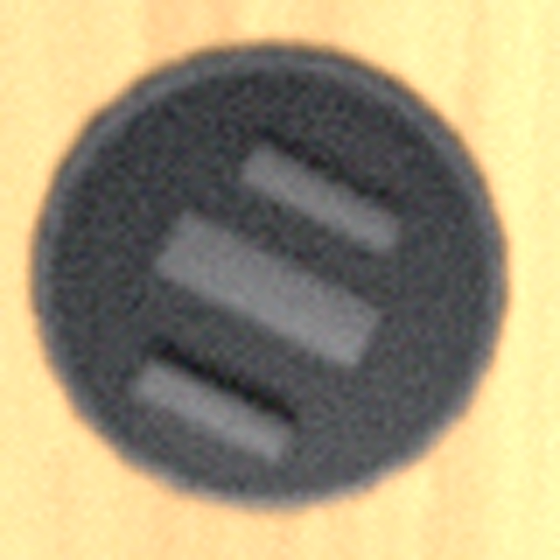

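```bash
python3 -m jog '65 0 0 15 0 0 -0.137;65 0 0 15 0 0 -0.137;65 0 0 15 0 0 -0.137;65 0 0 15 0 0 -0.137;65 0 0 15 0 0 -0.137;65 0 0 15 0 0 -0.137;65 0 0 15 0 0 -0.137;65 0 0 15 0 0 -0.137;65 0 0 0 0 0 0;65 0 0 0 0 0 0'
cat > g.py <<'E'
from h import *
from scipy.spatial.transform import Rotation as Ro
import sys
def go(x,y,z):
    s=manip.get_state();r=Ro.from_quat(s['ee_rot']);M=r.as_matrix()
    print('pos',s['eef_pos'],'ydir',np.degrees(np.arctan2(M[1,1],M[0,1])),'tool z',M[:,2],'F',s['contact_force'],'w',s['width'])
    print('shift tool',M.T@(np.array([x,y,z])-s['eef_pos']),'rotvec to vertical(tool)',M.T@np.cross(M[:,2],[0,0,-1]))
if __name__=='__main__': go(*map(float,sys.argv[1:4]))
E
python3 - <<'E'
from g import *
go(441.8,-116,12.5)
c=shot('wrist','w2')
l=load('w1');h=lambda u,v:ray(l,270+u/7,165+v/7,23.5)
p,q=h(320,200),h(212,410);d=p-q;print(np.degrees(np.arctan2(d[1],d[0])),(p+q)/2,np.linalg.norm(d))
print(proj(c,[441.8,-116,10]))
E
```

```text
time_s: 1.85
eef_pos: [441.0, -112.4, 99.1]
ee_rot: [0.978, -0.21, -0.005, 0.002]
contact_force: [0.4, 0.0, 0.0]
width: 55.4
pos [ 440.9731246  -112.41271073   99.07087322] ydir -114.22797752838682 tool z [-0.01067088 -0.0010767  -0.99994248] F [0.38244283 0.0045821  0.03538974] w 55.364144469796294
shift tool [ 3.03036152  2.46784046 86.56093305] rotvec to vertical(tool) [ 5.36108907e-03  9.28900655e-03 -5.47598861e-22]
-117.2173723596929 [ 441.54908536 -113.95528951   23.5       ] 36.73801982717607
(np.float64(325.1171371102266), np.float64(237.08568194004778))
```

View pics/w2.png

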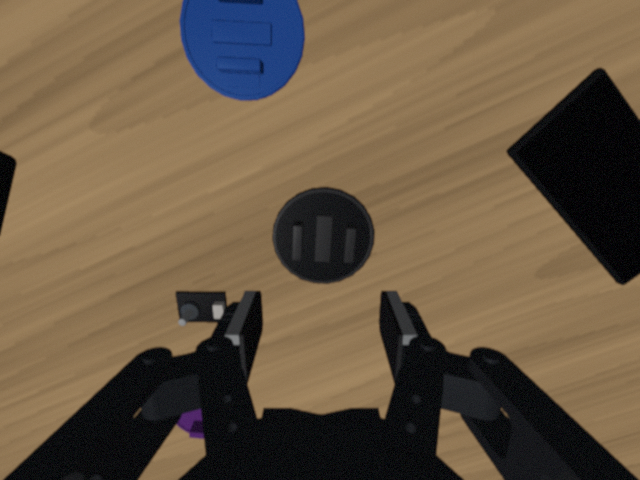

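```bash
python3 -m jog '65 3 2 20 0.005 0.009 0.05;65 0 0 20 0 0 0;65 0 0 20 0 0 0;65 0 0 0 0 0 0;65 0 0 0 0 0 0'; python3 g.py 441.7 -115.6 12.5
```

```text
time_s: 2.4
eef_pos: [449.2, -114.7, 42.3]
ee_rot: [0.971, -0.238, 0.006, -0.001]
contact_force: [0.6, -0.2, -0.4]
width: 55.8
pos [ 449.22917274 -114.65084258   42.30236936] ydir -117.57126166880151 tool z [ 1.24010802e-02 -1.96876987e-04 -9.99923084e-01] F [ 0.5899386 -0.1505046 -0.4415325] w 55.75070895835694
shift tool [-6.56448079  4.49205937 29.70689409] rotvec to vertical(tool) [-5.56568133e-03 -1.10837151e-02  7.14453306e-23]
```

```bash
python3 -m jog '65 -4 3 6 -0.003 -0.006 0;65 -2 1 6 0 0 0;65 0 0 0 0 0 0;65 0 0 0 0 0 0'; python3 g.py 441.7 -115.6 12.5
```

```text
time_s: 2.8
eef_pos: [443.9, -115.2, 32.4]
ee_rot: [0.971, -0.239, 0.006, -0.002]
contact_force: [0.2, -0.5, 0.8]
width: 55.6
pos [ 443.87206051 -115.24662045   32.36065159] ydir -117.62038598741748 tool z [ 1.15631738e-02  3.25372936e-04 -9.99933091e-01] F [ 0.17356909 -0.48780403  0.84148811] w 55.637062505557374
shift tool [-1.96101547  1.43227947 19.83409184] rotvec to vertical(tool) [-5.64939911e-03 -1.00944116e-02  1.90631521e-22]
```

```bash
python3 -m jog '65 -2 1 6 -0.006 -0.01 0;65 0 0.5 6 -0.006 -0.01 0;65 0 0 3 0 0 0;65 0 0 0 0 0 0;65 0 0 0 0 0 0'; python3 g.py 441.7 -115.6 12.5
```

```text
time_s: 3.3
eef_pos: [441.7, -115.7, 16.2]
ee_rot: [0.971, -0.239, -0.006, 0.002]
contact_force: [0.1, 1.3, -0.2]
width: 55.3
pos [ 441.69619427 -115.67447606   16.22807978] ydir -117.6225532552846 tool z [-0.01315691 -0.00117947 -0.99991275] F [ 0.10051408  1.2801869  -0.19190205] w 55.272007892543066
shift tool [ 0.01025763 -0.09438956  3.72761658] rotvec to vertical(tool) [ 7.14561342e-03  1.11101620e-02 -1.52364625e-21]
```

```bash
python3 -m jog '65 0 0 3 0.004 0.006 0;65 0 0 0 0 0 0;65 0 0 0 0 0 0'; python3 g.py 441.7 -115.6 12.5
```

```text
time_s: 3.6
eef_pos: [441.7, -115.7, 13.0]
ee_rot: [0.971, -0.239, -0.002, 0.001]
contact_force: [0.2, -0.3, 0.7]
width: 55.4
pos [ 441.66845441 -115.69956932   13.02314325] ydir -117.62243373118814 tool z [-5.21322827e-03 -3.75105955e-04 -9.99986341e-01] F [ 0.22076735 -0.27613383  0.73996093] w 55.38812329612616
shift tool [-0.01589018 -0.10428448  0.5229343 ] rotvec to vertical(tool) [ 2.74945605e-03  4.44510347e-03 -9.47328000e-23]
```

```bash
python3 -m jog '0 0 0 0 0 0 0;0 0 0 0 0 0 0;0 0 0 0 0 0 0;0 0 0 0 0 0 0;0 0 0 0 0 0 0;0 0 0 0 0 0 0;0 0 0 0 0 0 0;0 0 0 0 0 0 0' 25; python3 g.py 441.7 -115.6 12.5
```

```text
time_s: 4.4
eef_pos: [441.8, -115.8, 14.1]
ee_rot: [0.971, -0.238, -0.002, 0.001]
contact_force: [-0.2, 0.2, -0.2]
width: 31.8
pos [ 441.83397839 -115.76505486   14.10837514] ydir -117.5854180076791 tool z [-4.59175982e-03 -6.25897808e-04 -9.99989262e-01] F [-0.22442074  0.20065277 -0.16568702] w 31.767985984880017
shift tool [-0.18909987 -0.0885621   1.60886976] rotvec to vertical(tool) [2.68107423e-03 3.77992689e-03 1.41756344e-23]
```

```bash
python3 -m jog '0 0 0 -5 0 0 0;0 0 0 -15 0 0 0;0 0 0 -25 0 0 0;0 0 0 -30 0 0 0;0 0 0 -30 0 0 0;0 0 0 -30 0 0 0;0 0 0 -30 0 0 0;0 0 0 0 0 0 0;0 0 0 0 0 0 0'
python3 - <<'E'
from g import *
go(573,139,180)
c=shot('wrist','w3');a=shot('scene','scene1');b=shot('side','side1')
f=lambda c,u,v,w,s:cv2.resize(c['color'][v-w:v+w,u-w:u+w,::-1],(s,s),interpolation=cv2.INTER_CUBIC)
cv2.imwrite('pics/m3.png',np.vstack([np.hstack([cv2.resize(c['color'][:,:,::-1],(400,300)),f(b,350,240,70,300)]),np.hstack([f(a,402,240,50,300),cv2.convertScaleAbs(f(b,327,200,35,300),alpha=2),np.zeros((300,100,3),np.uint8)])]) )
E
```

```text
time_s: 5.3
eef_pos: [441.2, -115.8, 187.2]
ee_rot: [0.971, -0.239, -0.003, 0.001]
contact_force: [0.4, 0.6, -1.5]
width: 31.3
pos [ 441.17923297 -115.81120061  187.20073452] ydir -117.61383427314253 tool z [-6.64748873e-03 -6.86963034e-04 -9.99977669e-01] F [ 0.41865592  0.55064458 -1.51891044] w 31.283376020620924
shift tool [  -1.26801002 -286.91094789    6.14925078] rotvec to vertical(tool) [3.68994700e-03 5.57183234e-03 1.11601078e-22]
```

View pics/m3.png

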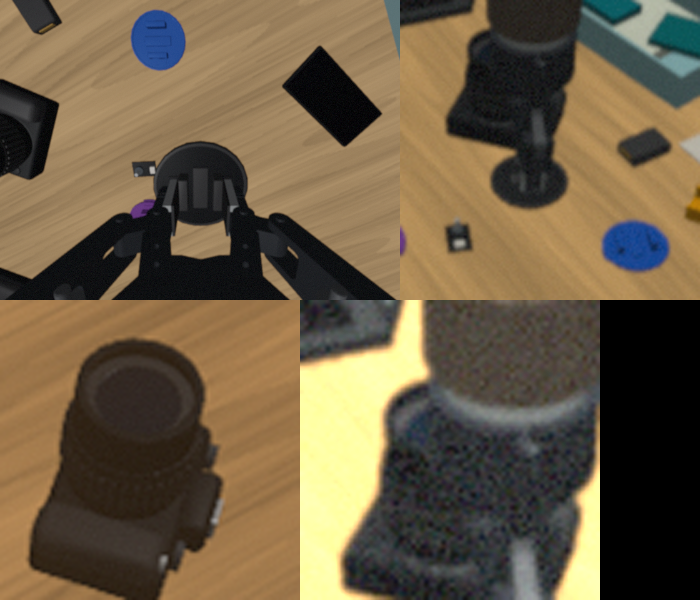

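```bash
python3 -m jog '0 0 -10 0 0.003 0.005 0;0 0 -20 0 0 0 0;0 0 -30 0 0 0 0;0 0 -30 0 0 0 0;0 0 -30 -5 0 0 0;0 0 -20 -5 0 0 0;0 0 0 0 0 0 0;0 0 0 0 0 0 0'
python3 - <<'E'
from g import *
go(573,139,190)
c=shot('wrist','w4');print('cam',-np.array(c['R']).T@c['t'])
a=load('scene1');b=load('side0')
from scipy.optimize import least_squares as ls
r=ls(lambda X:np.r_[np.array(proj(a,X))-(399,219.7),np.array(proj(b,X))-(326.5,190.8)],[573,139,130]);print(r.x,r.fun,proj(c,r.x))
E
```

```text
time_s: 6.25
eef_pos: [505.1, 15.4, 186.3]
ee_rot: [0.971, -0.239, -0.009, 0.004]
contact_force: [-0.4, 0.1, -1.2]
width: 31.7
pos [505.13004517  15.43085428 186.31195969] ydir -117.68273436592976 tool z [-0.02025047 -0.00423921 -0.99978595] F [-0.36057272  0.05264782 -1.22295832] w 31.6800145812956
shift tool [   2.60513743 -140.89457692   -5.5854844 ] rotvec to vertical(tool) [ 1.31635032e-02  1.59616582e-02 -4.65348661e-21]
cam [580.76772469 -21.29969637 327.07045368]
[569.56982659 133.69421179 132.55129148] [ 0.01944068 -0.03738142  0.04090033  0.04335418] (np.float64(106.6225119818894), np.float64(256.44512803209045))
```

View pics/w4.png

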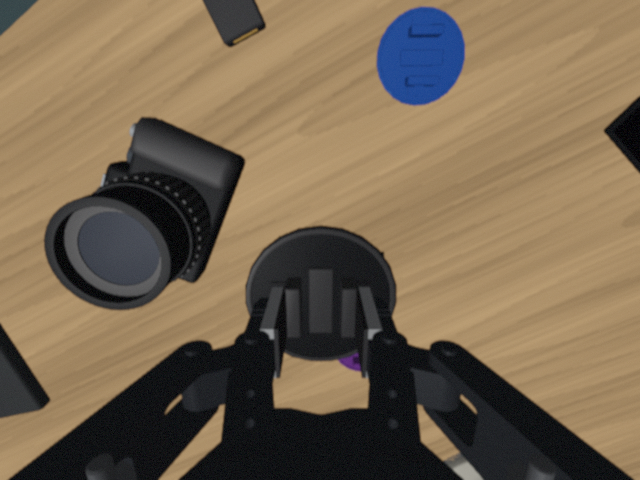

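Run:
```python
from g import *
c=load('w4');g=cv2.GaussianBlur(c['color'].max(2),(5,5),0)
print(g[250,20:180:6]); print(g[180:320:6,112])
for t in(38,45,52):
    m=(g>t).astype(np.uint8);m[:195]=0;m[310:]=0;m[:,:55]=0;m[:,172:]=0
    n,l,st,ce=cv2.connectedComponentsWithStats(m);k=l[290,112] or l[250,112]
    cs,_=cv2.findContours((l==k).astype(np.uint8),0,1);e=cv2.fitEllipse(cv2.convexHull(max(cs,key=len)));print(t,e,[ray(c,*e[0],z)[:2] for z in(122,132)])
# cap
m=(c['color'].max(2)<100).astype(np.uint8)
# upper-arc flange boundary
pts=[]
for ang in np.radians(np.arange(185,356,5)):
    for r in np.arange(95,50,-.5):
        u,v=321+r*np.cos(ang),292+r*np.sin(ang)
        if m[int(round(v)),int(round(u))]: pts.append((u,v));break
e=cv2.fitEllipse(np.array(pts,np.float32));print('cap',e,len(pts))
s=manip.get_state();M=Ro.from_quat(s['ee_rot']).as_matrix()
# 3D circle fit: rays to plane through flange top (perp. to tool z), 4 mm below TCP
for off in (2,4,6):
    P=np.array([M.T@(ray(c,u,v,s['eef_pos'][2]-off)-s['eef_pos']) for u,v in pts])
    A=np.c_[2*P[:,:2],np.ones(len(P))];x=np.linalg.lstsq(A,(P[:,:2]**2).sum(1),rcond=None)[0];print(off,'cap centre in tool',x[:2],'r',np.sqrt(x[2]+x[0]**2+x[1]**2))
```

```text
[157 152 159 162 124  58  13  12  88  94  68  77  78  79  80  82  82  83
  84  84  84  84  85  77  65  17  11]
[ 41  42  11  31  64  94  81  82  82  82  82  82  82  81  80  78  76  71
  92  51  16  56 166 168]
38 ((99.92453002929688, 263.23101806640625), (128.68247985839844, 162.47955322265625), 128.9122772216797) [array([567.19112521, 149.22496958]), array([567.85317083, 140.909551  ])]
45 ((99.6396484375, 263.1518249511719), (128.18460083007812, 163.77659606933594), 127.7661361694336) [array([567.32497853, 149.35307327]), array([567.98049696, 141.03140789])]
52 ((99.66966247558594, 263.46844482421875), (127.81657409667969, 164.22190856933594), 129.28575134277344) [array([567.13508506, 149.48801345]), array([567.7998634 , 141.15976788])]
cap ((320.3777770996094, 293.3113708496094), (134.97108459472656, 149.63206481933594), 88.05165100097656) 35
2 cap centre in tool [ 1.94650217 -1.09981182] r 36.14093538520964
4 cap centre in tool [ 0.82930925 -1.10004431] r 36.64726892705532
6 cap centre in tool [-0.28788368 -1.10027681] r 37.153602468901006
```

```bash
cat > lens.py <<'E'
from g import *
def rimfit(c,u0,v0,zs,thr=40,r0=25,r1=90):
    g=cv2.GaussianBlur(c['color'].max(2),(3,3),0).astype(int)
    for kind in('inner','outer'):
        pts=[]
        for a in np.radians(np.arange(0,360,4)):
            d=False
            for r in np.arange(r0,r1,.25):
                u,v=u0+r*np.cos(a),v0+r*np.sin(a)
                if not(0<=u<639 and 0<=v<479):break
                x=g[int(round(v)),int(round(u))]
                if x<thr:
                    if kind=='inner': pts.append((u,v));break
                    d=True
                elif d: pts.append((u,v));break
        pts=np.array(pts,np.float32)
        for _ in range(3):
            for z in zs:
                P=np.array([ray(c,u,v,z) for u,v in pts])[:,:2]
                A=np.c_[2*P,np.ones(len(P))];x=np.linalg.lstsq(A,(P**2).sum(1),rcond=None)[0];R=np.sqrt(x[2]+x[0]**2+x[1]**2);res=np.linalg.norm(P-x[:2],axis=1)-R
                if _==2:print(kind,z,x[:2],'r',R,'rms',res.std(),len(P))
            pts=pts[abs(res)<max(1,1.5*res.std())]
E
python3 - <<'E'
from lens import *
rimfit(load('w4'),112,250,(120,126,132,138))
E
```

```text
inner 120 [568.80548009 135.26515755] r 34.29364564528462 rms 0.4473007707254763 63
inner 126 [569.15209384 130.72858989] r 33.29996513598917 rms 0.43433994228916195 63
inner 132 [569.4987076  126.19202223] r 32.3062846266839 rms 0.4213791138528473 63
inner 138 [569.84532136 121.65545457] r 31.312604117393075 rms 0.40841828541653025 63
outer 120 [568.83323966 130.90609205] r 45.50031943085926 rms 1.7174333211240251 57
outer 126 [569.17904906 126.49583112] r 44.18191831793244 rms 1.6676695825333008 57
outer 132 [569.52485847 122.0855702 ] r 42.863517204995865 rms 1.6179058439425704 57
outer 138 [569.87066787 117.67530928] r 41.54511609207162 rms 1.5681421053518372 57
```

```bash
python3 -m jog '0 -10 -16 0 0.006 0.008 0;0 -14 -22 -3 0 0 0;0 -14 -22 -3 0 0 0;0 -14 -22 0 0 0 0;0 -12 -20 0 0 0 0;0 -5 -8 0 0 0 0;0 0 0 0 0 0 0;0 0 0 0 0 0 0'
python3 - <<'E'
from lens import *
go(569.5,131,186)
c=shot('wrist','w5');print('cam',-np.array(c['R']).T@c['t'])
p=proj(c,[569.5,131,130]);print(p)
rimfit(c,*p,(120,126,132,138))
E
```

```text
time_s: 7.1
eef_pos: [490.9, 141.4, 188.3]
ee_rot: [0.97, -0.245, -0.008, 0.005]
contact_force: [-0.7, 0.2, 0.8]
width: 31.5
pos [490.93605682 141.38230588 188.34717458] ydir -118.32205719832113 tool z [-0.018663   -0.00660732 -0.999804  ] F [-0.74255964  0.1734792   0.8255073 ] w 31.494272301023432
shift tool [ 74.10424254 -28.16478591   0.94907507] rotvec to vertical(tool) [1.46719203e-02 1.32928156e-02 9.41201188e-21]
cam [565.94154856 104.2130814  329.36017801]
(np.float64(271.45966850989805), np.float64(136.69985828606116))
inner 120 [568.89147143 134.95815643] r 34.80371340827396 rms 0.26372897804365236 85
inner 126 [568.80693034 134.07704116] r 33.80628265314317 rms 0.25617083645586747 85
inner 132 [568.72238926 133.19592589] r 32.80885189800299 rms 0.248612694868077 85
inner 138 [568.63784817 132.31481062] r 31.811421142871474 rms 0.24105455328029968 85
outer 120 [569.14318024 132.44072109] r 38.41727924123922 rms 0.6260976521018293 68
outer 126 [569.05142549 131.63175235] r 37.31628822357854 rms 0.6081544790099479 68
outer 132 [568.95967074 130.82278362] r 36.21529720591761 rms 0.590211305918064 68
outer 138 [568.867916   130.01381489] r 35.11430618825305 rms 0.5722681328261863 68
```

View pics/w5.png

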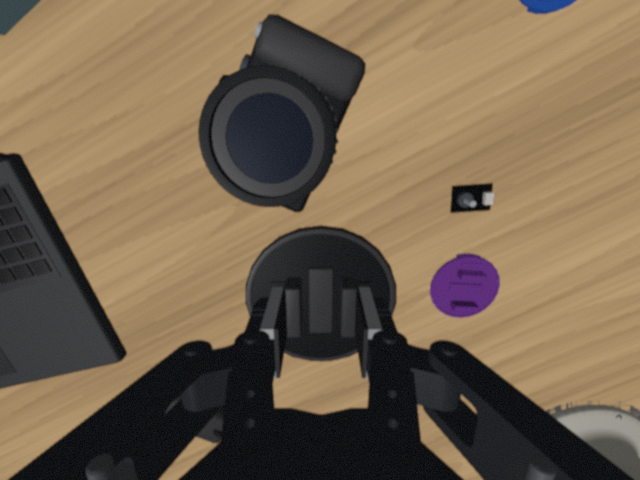

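```bash
python3 -m jog '0 15 -6 2 0.007 0.007 0;0 17 -6 2 0 0 0;0 17 -6 2 0 0 0;0 14 -5 2 0 0 0;0 6 -2 0 0 0 0;0 0 0 0 0 0 0;0 0 0 0 0 0 0'; python3 g.py 568.5 133 160
```

```text
time_s: 7.85
eef_pos: [569.1, 123.1, 178.2]
ee_rot: [0.969, -0.249, -0.003, 0.003]
contact_force: [0.1, 0.3, -0.0]
width: 31.7
pos [569.09123057 123.1110869  178.18866992] ydir -118.78537333712141 tool z [-0.00813118 -0.00436124 -0.99995743] F [ 0.12584416  0.2545514  -0.02029512] w 31.66557959244825
shift tool [-5.18881948 -8.52273104 18.14957512] rotvec to vertical(tool) [ 7.73782335e-03  5.02618772e-03 -3.35196827e-21]
```

```bash
python3 -m jog '0 -3 -5 5 0.004 0.003 0;0 -2 -3 5 0 0 0;0 0 0 5 0 0 0;0 0 0 0 0 0 0;0 0 0 0 0 0 0'; python3 g.py 568.5 133 152
```

```text
time_s: 8.35
eef_pos: [566.5, 133.8, 162.2]
ee_rot: [0.969, -0.248, -0.002, 0.001]
contact_force: [0.6, 0.4, -0.5]
width: 31.9
pos [566.511467   133.76614804 162.18768056] ydir -118.68494839024558 tool z [-0.00369293 -0.00196176 -0.99999126] F [ 0.61890725  0.36484484 -0.45450788] w 31.869945947231955
shift tool [ 2.13563466 -0.31795139 10.18175098] rotvec to vertical(tool) [ 3.49358526e-03  2.29805725e-03 -3.58601109e-22]
```

```bash
python3 -m jog '0 2 0 3 0 0 0;0 0 0 3 0 0 0;0 0 0 0 0 0 0;0 0 0 0 0 0 0'; python3 g.py 568.5 133 152
python3 - <<'E'
from lens import *
a=shot('scene','scene2');b=shot('side','side2')
f=lambda c,u,v,w,s:cv2.convertScaleAbs(cv2.resize(c['color'][v-w:v+w,u-w:u+w,::-1],(s,s),interpolation=cv2.INTER_CUBIC),alpha=2.5)
cv2.imwrite('pics/m4.png',np.hstack([f(a,399,210,40,400),f(b,326,187,35,400)]))
c=shot('wrist','w6')
E
```

```text
time_s: 8.75
eef_pos: [568.5, 132.8, 156.0]
ee_rot: [0.969, -0.248, -0.001, 0.001]
contact_force: [-0.3, 0.3, -0.1]
width: 31.8
pos [568.49324163 132.82731237 155.96638853] ydir -118.66956346276791 tool z [-0.00310565 -0.00175718 -0.99999363] F [-0.26972967  0.33546517 -0.10983732] w 31.80727607062131
shift tool [-0.06945487 -0.16678295  3.96603884] rotvec to vertical(tool) [3.03171620e-03 1.88187662e-03 2.61705939e-22]
```

View pics/m4.png

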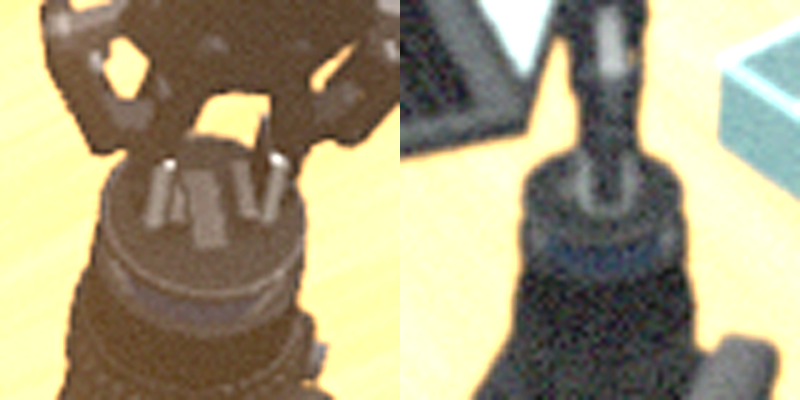

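```bash
python3 -m jog '0 0 0 3 0.001 0.001 0;0 0 0 2 0 0 0;0 0 0 2 0 0 0;0 0 0 0 0 0 0'; python3 g.py 568.5 133 145;python3 -m jog '0 0 0 1.5 0 0 0;0 0 0 0 0 0 0'; python3 g.py 568.5 133 145
```

```text
time_s: 9.3
eef_pos: [568.5, 132.8, 148.6]
ee_rot: [0.969, -0.248, -0.001, 0.001]
contact_force: [0.4, -0.4, 0.1]
width: 32.1
pos [568.45888219 132.82260619 148.5926197 ] ydir -118.67675193426057 tool z [-0.00132707 -0.00102538 -0.99999859] F [ 0.41304099 -0.38804719  0.14032317] w 32.06523299780467
shift tool [-0.04663626 -0.18088554  3.59237819] rotvec to vertical(tool) [1.53642700e-03 6.72239867e-04 1.97555299e-23]
time_s: 9.5
eef_pos: [568.5, 132.8, 146.9]
ee_rot: [0.969, -0.248, -0.001, 0.001]
contact_force: [0.8, -0.1, -0.4]
width: 31.3
pos [568.45848655 132.83802416 146.88517505] ydir -118.67396178979266 tool z [-0.00144416 -0.00110851 -0.99999834] F [ 0.75129481 -0.11141166 -0.36530279] w 31.319815389557736
shift tool [-0.03991188 -0.16517057  1.88493242] rotvec to vertical(tool) [ 1.66551509e-03  7.35165388e-04 -4.57571205e-23]
```

Moves are precise now, so I continue in small feeling steps.

```bash
for i in 1; do python3 -m jog '0 0 0 1.2 0 0 0;0 0 0 0 0 0 0'; python3 -m jog '0 0 0 1.2 0 0 0;0 0 0 0 0 0 0'|grep -E 'pos|force'; done
```

```text
time_s: 9.7
eef_pos: [568.5, 132.8, 145.6]
ee_rot: [0.969, -0.248, -0.001, 0.001]
contact_force: [-0.1, 0.8, -0.4]
width: 31.5
eef_pos: [568.5, 132.9, 144.4]
contact_force: [-0.0, -0.4, -0.7]
```

```bash
python3 -m jog '0 0 0 1.2 0 0 0;0 0 0 0 0 0 0'|grep -E 'pos|force'
```

```text
eef_pos: [568.6, 132.9, 143.1]
contact_force: [0.2, -0.6, 0.2]
```

```bash
python3 -m jog '0 0 0 1 0 0 0;0 0 0 0 0 0 0'|grep -E 'pos|force'
```

```text
eef_pos: [568.6, 132.9, 142.0]
contact_force: [0.2, 0.4, -0.7]
```

```bash
python3 -m jog '0 0 0 1 0 0 0;0 0 0 0 0 0 0'|grep -E 'pos|force'
```

```text
eef_pos: [568.6, 132.9, 140.9]
contact_force: [-0.1, 0.5, -0.1]
```

```bash
python3 -m jog '0 0 0 1 0 0 0;0 0 0 0 0 0 0'|grep -E 'pos|force'
```

```text
eef_pos: [568.6, 132.9, 139.9]
contact_force: [0.3, 0.2, -0.6]
```

```bash
python3 -m jog '0 0 0 1 0 0 0;0 0 0 0 0 0 0'|grep -E 'pos|force'
```

```text
eef_pos: [568.7, 132.9, 138.9]
contact_force: [0.0, -1.2, -0.8]
```

```bash
python3 -m jog '0 0 0 0.8 0 0 0;0 0 0 0 0 0 0'|grep -E 'pos|force'
```

```text
eef_pos: [568.8, 132.9, 138.9]
contact_force: [-0.5, 0.0, -0.3]
```

```bash
python3 -m jog '0 0 0 0.8 0 0 0;0 0 0 0 0 0 0'|grep -E 'pos|force'
```

```text
eef_pos: [568.9, 133.0, 138.8]
contact_force: [-0.5, -0.3, 0.4]
```

```bash
python3 -m jog '0 0 0 0.8 0 0 0;0 0 0 0 0 0 0'|grep -E 'pos|force'; python3 g.py 568.5 133 145
```

```text
eef_pos: [569.0, 133.0, 138.8]
contact_force: [-0.7, -0.6, 1.5]
pos [568.99452015 132.97048107 138.7655    ] ydir -118.61565066032075 tool z [ 8.00144020e-04 -1.06997305e-03 -9.99999107e-01] F [-0.66457569 -0.60803414  1.52858783] w 31.773357226535655
shift tool [-0.44067896  0.21439486 -6.2349217 ] rotvec to vertical(tool) [ 5.56064279e-04 -1.21485196e-03 -9.81541859e-25]
```

```bash
python3 -m jog '0 0 0 1.8 0 0 0;0 0 0 0 0 0 0'|grep -E 'pos|force'
```

```text
eef_pos: [569.2, 133.1, 138.9]
contact_force: [-0.4, -0.8, 0.3]
```

```bash
python3 -m jog '0 0 0 2.5 0 0 0'|grep -E 'pos|force';  python3 -m jog '0 0 0 0 0 0 0'|grep -E 'pos|force'
```

```text
eef_pos: [569.7, 133.1, 138.5]
contact_force: [-7.3, 0.5, 20.3]
eef_pos: [569.8, 133.2, 139.0]
contact_force: [0.2, 0.7, 0.0]
```

```bash
python3 g.py 569 133 138;  python3 - <<'E'
from lens import *
a=shot('scene','scene3');b=shot('side','side3')
f=lambda c,u,v,w,s:cv2.convertScaleAbs(cv2.resize(c['color'][v-w:v+w,u-w:u+w,::-1],(s,s),interpolation=cv2.INTER_CUBIC),alpha=2.5)
cv2.imwrite('pics/m5.png',np.hstack([f(a,399,215,40,400),f(b,326,190,35,400)]))
E
```

```text
pos [569.78820792 133.2201059  139.03317048] ydir -118.50573589902191 tool z [ 0.00425462 -0.00124371 -0.99999018] F [0.17644169 0.66300228 0.0382382 ] w 31.636528635143247
shift tool [-0.5920764   0.5705604   1.03008055] rotvec to vertical(tool) [-9.37575633e-04 -4.33238662e-03 -7.22685835e-23]
```

View pics/m5.png

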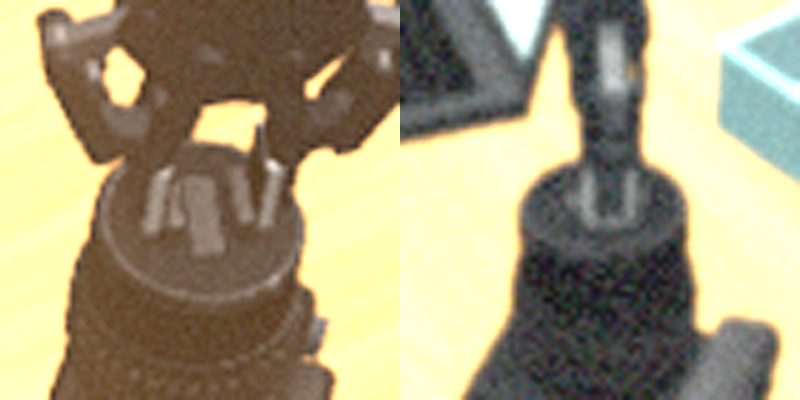

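```bash
python3 -m jog '0 -0.3 0 1.5 -0.001 -0.003 0'|grep -E 'pos|force';python3 -m jog '0 -0.2 0 1.5 0 0 0'|grep -E 'pos|force'; python3 -m jog '0 -0.3 0 1.5 0 0 0;0 -0.3 0 1.5 0 0 0;0 -0.3 0 1.5 0 0 0'; python3 g.py 569 133 138
```

```text
eef_pos: [570.1, 133.3, 138.6]
contact_force: [-5.5, -0.6, 14.4]
eef_pos: [570.1, 133.2, 138.6]
contact_force: [-5.0, 0.5, 11.8]
time_s: 12.5
eef_pos: [570.1, 133.3, 138.6]
ee_rot: [0.97, -0.245, 0.003, 0.001]
contact_force: [-3.4, -0.2, 10.1]
width: 31.4
pos [570.08322109 133.26584483 138.6193833 ] ydir -118.36125603858353 tool z [ 0.00525764 -0.00331019 -0.9999807 ] F [-3.41060936 -0.17395997 10.07994844] w 31.413462417966624
shift tool [-0.83074358  0.74823989  0.61455615] rotvec to vertical(tool) [ 4.15339316e-04 -6.19900571e-03 -1.18647045e-21]
```

```bash
python3 -m jog '0 -0.8 0.2 0.5 0 -0.005 0;45 0 0 0.5 0 0 0;55 0 0 0 0 0 0;65 0 0 0 0 0 0;65 0 0 0 0 0 0;65 0 0 0 0 0 0;65 0 0 0 0 0 0;65 0 0 0 0 0 0'; python3 g.py 569 133 138
```

```text
time_s: 13.3
eef_pos: [568.8, 133.1, 134.5]
ee_rot: [0.969, -0.245, -0.001, 0.001]
contact_force: [-0.1, 0.4, 0.8]
width: 55.5
pos [568.84522157 133.08204576 134.49077679] ydir -118.41107698778224 tool z [-0.00210786 -0.00193454 -0.99999591] F [-0.13446127  0.4498337   0.78417823] w 55.453549621556036
shift tool [ 0.17189724  0.0080117  -3.50937638] rotvec to vertical(tool) [2.70444351e-03 9.33533015e-04 2.90961635e-22]
```

```bash
python3 -m jog '65 0 0 -4 0 0 0;65 0 0 -8 0 0 0;65 0 0 -20 0 0 0;70 0 0 -30 0 0 0;70 0 0 -30 0 0 0;70 -30 0 -20 0 0 0;70 -40 0 0 0 0 0;70 -40 0 0 0 0 0;70 0 0 0 0 0 0'
python3 - <<'E'
from lens import *
go(569,133,230)
a=shot('scene','scene4');b=shot('side','side4');c=shot('wrist','w7')
p=[int(x) for x in proj(c,[569,133,133])];print(p)
f=lambda c,u,v,w,s:cv2.convertScaleAbs(cv2.resize(c['color'][max(v-w,0):v+w,max(u-w,0):u+w,::-1],(s,s),interpolation=cv2.INTER_CUBIC),alpha=2.5)
im=np.hstack([f(a,399,215,40,400),f(b,326,190,35,400)])
cv2.imwrite('pics/m6.png',im); cv2.imwrite('pics/m6w.png',f(c,p[0],p[1],70,500))
E
```

```text
time_s: 14.2
eef_pos: [471.3, 187.0, 256.8]
ee_rot: [0.969, -0.247, 0.001, -0.001]
contact_force: [1.4, -0.2, 0.8]
width: 59.7
pos [471.31036917 187.03072022 256.77503027] ydir -118.5756042912353 tool z [ 0.00350646  0.00194618 -0.99999196] F [ 1.36341876 -0.22160554  0.79469278] w 59.70410930840475
shift tool [111.57582464   0.81301846  27.01220654] rotvec to vertical(tool) [-3.38632507e-03 -2.14842408e-03 -1.39623776e-22]
[323, 84]
```

View pics/m6.png

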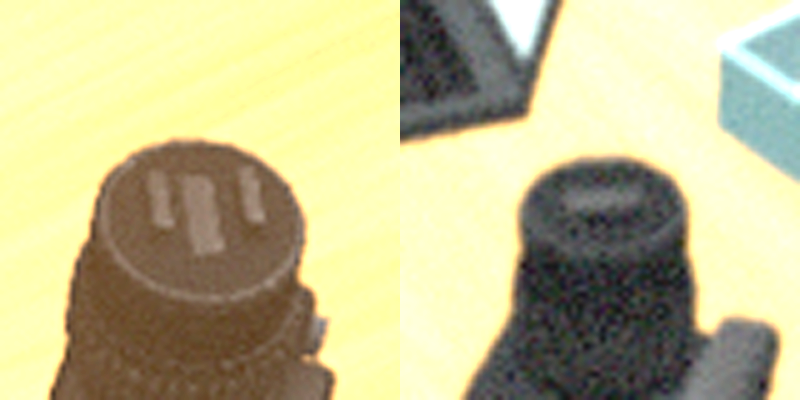

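The released cap sits flat on the rim in both views: scene flange (105–302, 140–298), side flange (521–686). As a numeric check I'll measure the tab spacing: about 37 mm centre to centre means free, about 33 mm means sprung under the rim.

Run:
```python
from h import *
a=load('scene4');h=lambda u,v:ray(a,359+u/5,175+v/5,148.4)
print('scene tab spacing',np.linalg.norm(h(160,198)-h(252,195)))
c=load('w7');g=cv2.GaussianBlur(c['color'].max(2),(3,3),0)
p=proj(c,[569,133,135]);print(p)
# flange top circle & tabs
roi=cv2.resize(g[20:150,250:400],None,fx=4,fy=4,interpolation=cv2.INTER_CUBIC)
print('profile',[(x) for x in range(283,366,2)]);
for v in (74,80,86): print(v,g[v,283:366:2])
m=(g<100).astype(np.uint8)
```

```text
scene tab spacing 33.09577926851481
(np.float64(323.5696621250734), np.float64(84.57307868531612))
profile [283, 285, 287, 289, 291, 293, 295, 297, 299, 301, 303, 305, 307, 309, 311, 313, 315, 317, 319, 321, 323, 325, 327, 329, 331, 333, 335, 337, 339, 341, 343, 345, 347, 349, 351, 353, 355, 357, 359, 361, 363, 365]
74 [31 30 30 29 30 37 52 53 52 51 34 28 29 30 29 36 51 53 52 54 52 52 51 46
 31 28 28 28 28 39 51 50 50 46 30 28 26 25 28 27 27 25]
80 [30 30 30 32 31 36 51 54 54 50 34 27 29 30 29 33 50 54 53 53 51 52 51 45
 31 29 29 28 29 40 51 51 50 45 30 27 27 26 26 26 26 27]
86 [31 33 32 29 30 38 52 55 53 51 36 27 30 29 30 34 48 55 54 53 52 51 51 44
 31 29 27 28 29 41 51 51 50 44 31 26 29 27 28 26 26 26]
```

Run:
```python
from h import *
c=load('w7');P=[ray(c,u,80,148.4) for u in(293.6,302.8,340.5,349.8)]
print('outer',np.linalg.norm(P[3]-P[0]),'thick',np.linalg.norm(P[1]-P[0]),np.linalg.norm(P[3]-P[2]),'mid',(P[0]+P[3])/2)
c0=load('w1')
```

```text
outer 38.5583743611284 thick 6.314514432136049 6.378168139375646 mid [570.9339168  133.49855004 148.4       ]
```

```bash
python3 -c "
from cell import manip
print(manip.job_done(),manip.get_state()['time_s'])"
```

```text
the job is handed in; nothing more can be done
the job is handed in; nothing more can be done
```

The cap is on the lens and the job is handed in, with the robot clear of everything. The last arm move ended at 14.2 s of the 58 s allowed. The hand-in gave no verdict.

- **What I did:** I pinched the black tabbed cap (finger width about 32 mm, tabs at their stops) and lifted it. I measured the rim with the wrist camera at about (569, 133), roughly 131 mm high. I then felt my way down in 0.8–1.2 mm steps until the flange stopped, which put the rim at about 132 mm.
- **Forces:** The highest reading at the wrist while seating was about 20 N, from one 2.5 mm push. After that I held it on at 10–14 N, then released and backed off straight up.
- **Seating check:** In the scene and side views the released cap lies flat on the rim with no gap, and the camera looks unmoved. I did not measure the other objects again.
- **Tab check:** The scene view gives 33.1 mm between tab centres (33 expected when sprung under the rim, 37 if free). The wrist view gives an outer spacing of about 38.6 mm before edge blur, against 40 sprung and 33 fully pinched.
- **Checks that failed or disagreed:** The last wrist close-up could not be viewed because the 12-picture limit was reached, so I used only its numbers. Those put the middle of the tabs at (570.9, 133.5), about 2 mm in x from my lens estimate. That is within the calibration error but close to the 2.5 mm limit.

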